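# Put the immersion oil away in the accessory case with a locking lid stay

## Robot

A 6-joint arm with a two-finger parallel gripper is mounted at the origin on a cart in front of the work surface, level with it; the furniture and walls round the work are solid. World frame = base frame: x ahead of the robot, y to its left, z up, the work surface at z = 0. Lengths are in m, angles in rad, forces in N, time in s.
With the tool pointing down it reaches from about 0.3 to 0.875 m from the base axis. Payload 6.4 kg.
Tool frame: the origin (TCP) lies between the finger pads; the fingertips stand ctrl.tip_extent ahead of it and the grasp point (between the pads) is the TCP (ctrl.tip_extent is the distance from the TCP to the fingertips, in m); z points along the fingers, y is the line along which they close (so a half turn about z gives the same grasp; the last joint's range is limited). The gripper opens to 85 mm and grips with 20 to 120 N. Pads are 22 mm wide; open, the fingers measure 114 mm over their backs; the gripper's body (76 mm by 85 mm) begins 54 mm behind the grasp point. The pads swing forward as they close: fully open they stand 13 mm farther back than shut.
Start: joints at [1.074, 0.181, 1.607, -0, 1.354, -0.206], TCP at [0.165, 0.551, 0.25] pointing down, gripper open.
Joint ranges: [-2.99, 2.99], [-0.89, 2.07], [0.3, 2.58], [-1.14, 4.28], [0, 2.63], [-3.12, 3.12]. Speed limits (rad/s): [2.57, 2.57, 3.01, 3.14, 3.14, 3.14].

## Interface

Orientations are given as a unit quaternion [w, x, y, z].
In Python, from bench import ctrl gives the robot as it stands.
- The arm moves only by the tool send_rows, never from a script. Its arguments are lists of equal length, an entry for each row: "dr": the turn, a rotation vector about the tool's x, y, z in units of 6 degrees (1.0 is 6 degrees), a list of three; "xyz": the shift along the tool's x, y, z in cm, a list of three; "jaw": the opening in per cent of the stroke, from 0 (shut) to 100 (fully open). In form: {"dr": [[wx, wy, wz], ...], "xyz": [[dx, dy, dz], ...], "jaw": [jaw, ...]}. A call has exactly 8 rows; each row is the pose to reach, as a shift and turn from the pose commanded when the call began, along the tool's axes at that moment; what a row does not reach only later rows make up. A row lasts 1/8 s, in which the tool goes at most 62.5 mm and 10.7 degrees, less where a joint would pass 70% of its speed; a pose out of reach is approached as far as the arm can. A call with a gripper value outside its range is refused whole. The fingers move at their own pace and stop on an object; the grip force is fixed at half the most. Time passes only in rows, so rows that repeat a pose let the fingers close, or fill a call up. It gives the time, the measured TCP pose, the force, the opening and the grip force at its end, in the units of the state.
- ctrl.get_obs(): the state, without advancing time (a new reading comes with each control period).
- ctrl.camera(name): name is "scene" or "top" or "wrist"; returns the picture (400x640x3 uint8, red, green, blue); there is no depth.
- ctrl.calibration(name): a dict with "camera_matrix" (3x3 intrinsics, pixels), "world_from_camera" (4x4, takes a point from camera to world coordinates). Camera axes: x right, y up, looking along -z (the intrinsics and any distortion apply to the point x, -y, -z); pixel columns grow to the right and rows downward; lengths in m; the calibration is good to about 2 mm. A picture is of the moment at which its call begins: read the wrist's pose just before it. calibration takes no time and is no camera call; for the wrist camera it gives the pose at the moment of the call.
- ctrl.hand_in(): hands the job in; it is judged then, once.
The state is a dict: "time_s": time; "q": joint angles; "dq": joint speeds; "joint_efforts": joint torques, N m; "eef_pos": TCP position; "eef_rot": TCP orientation; "wrist_force": force on the tool from outside, world axes, zero at the start; "torque": the same for the moment, N m; "opening": opening from 0.0 (shut) to 1.0 (fully open); "grasp_force": force on a finger pad.
Only numpy, scipy, OpenCV 4.12 (cv2) and the standard library are available. Lean on these libraries where they do the work, as an engineer would, in place of code of your own. Each camera call takes 0.05 s, during which the arm holds its last target. There are 200 camera calls.

## Task

Lift the lid of the accessory case by its bar until its folding stay goes taut and locks over so that the lid stands open by itself, without straining the stay, then stand the immersion oil bottle upright inside the case. Then take the red grip on the stay's knee, draw it forward past its dead point (the lid lifts slightly as the lock lets go) and keep hold of it to fold the stay and lower the lid gently until it is fully shut. Do not let the lid fall, and leave the other things alone.

Things in the scene. Friction and masses are not known exactly. Their poses are not given: they have to be found in the camera images.
- case: accessory case fixed to the worktop: open-topped grey box, 180 (x, depth) x 210 (y, width) x 95 mm (rim height), walls 6 mm, with a blue lid. Origin at the centre of its underside, x axis from its front (towards the robot) to its hinge side, z up. The folding stay is outside the wall on its -y side
- case_floor (a point): centre of the case's inner floor, 6 mm above the worktop; axes as the case's. The clear inside is 168 x 198 mm, 89 mm high under the shut lid
- lid (a joint): lid angle in rad: 0 shut, grows as the front edge rises about the hinge line at the back rim. Lid 180 x 210 x 12 mm, about 0.45 kg, damped by 0.22 N m s/rad: let go unlocked it falls and slams. The stay goes taut at an angle between 1.18 and 1.48 rad; its length is adjustable and the setting is not told, so feel for it
- lid_hinge (a point): middle of the lid's hinge line (along the case's y), 90 mm behind the case's centre, 95 mm above the worktop
- lid_handle (a point): middle of the lid's steel bar: round, 12 mm thick, 100 mm long along the case's y, held 42 mm ahead of the lid's front edge by an arm at each end; 222 mm from the hinge line. Free space all round it; it can turn in the grip as the lid swings
- stay_pivot (a point): lower pivot of the stay on the bracket on the case's -y side wall (70 mm ahead of and 25 mm below the hinge line); the knee swings round it about the case's y at a radius of 90 mm
- stay_lower: lower brass link of the stay, 90 mm, with the red grip at its knee; origin at the lower pivot. When the lid has been raised till the stay is taut and is eased down 0.03 to 0.08 rad, a weak spring drops the knee over its dead point and the stay holds the lid: the hand feels it held up from below (a push of 1 N or more). Let go short of that, the stay folds and the lid falls
- knee_grip (a point): middle of the red round grip at the knee: 14 mm thick, 44 mm long along the case's y, sticking out sideways; this point is 62 mm out from the lid's side edge. Lid locked open: above and a little behind the lower pivot; lid shut: ahead of and a little below it (some 115 degrees of forward swing). It drives the lid all the way; unlocked, it carries 1 to 6 N of lid weight
- stay_mount (a joint): how far the stay's springy bracket is pulled up (+) or pushed down (-), m; 1 mm for every 14 N in the stay. The bracket is ruined beyond 2.4 mm. Raising the lid against the taut stay, 9 N at the bar or 8 mm of travel past taut is enough for that; 3 to 6 N is a safe sign that the stay is taut
- immersion_oil: loose brown bottle with a black cap, 29 mm in diameter, 76 mm tall, standing upright; origin at the centre of its underside
- microscope: fixed obstacle: white microscope left of the case, about 180 mm wide and 230 mm deep, up to 0.35 m tall; origin under it at the worktop
- monitor_end: fixed obstacle: monitor behind the case and to its right, screen 500 mm wide, from about 0.1 to 0.42 m high, turned a little; origin at its foot on the worktop
- saline_bottle: bystander: white bottle with a blue cap, 49 mm wide, 123 mm tall; origin under its centre
- strip_canister: bystander: canister with a black cap, 47 mm wide, 110 mm tall; origin under its centre
- specimen_cup_0: bystander: cup with a yellow lid, 57 mm wide, 71 mm tall; origin under its centre
- specimen_cup_1: bystander: cup with a white lid, 57 mm wide, 71 mm tall; origin under its centre
- log_book: bystander: dark blue log book lying flat, 71 x 150 x 14 mm; origin under its centre
- calculator: bystander: calculator lying flat, 115 x 68 x 13 mm; origin under its centre

How it is judged:
By the outcome, as a careful person would: the job done as asked, in the order asked, and still so for the second after the job is handed in, with the robot touching nothing.
It also fails if it takes over 72 s, if anything falls off the work surface, if the arm or the gripper's body presses on something with over 40 N, if the wrist force passes 120 N, or if a joint passes its speed limit or range.

## Working session

There is one attempt and no reset: what is moved stays moved. The work goes in short steps, Python scripts to look and compute and a tool call to move; the robot and the scene stay as the last step left them, time stands still between calls to the robot, and variables do not carry over. Pictures are saved under pics/ and viewed, at most 10 in all, crops included, and the job is handed in when it is done.

Besides the shell and the picture viewer there is one more tool, called by a JSON object that holds its "op" and its "data". send_rows: Moves the arm, as the interface text tells. Its arguments: {"type":"object","properties":{"dr":{"type":"array","items":{"type":"array","items":{"type":"number"}}},"xyz":{"type":"array","items":{"type":"array","items":{"type":"number"}}},"jaw":{"type":"array","items":{"type":"number"}}},"required":["dr","xyz","jaw"]}

```bash
mkdir -p pics; ls; python3 - <<'E'
from bench import ctrl
import cv2, numpy as np
o=ctrl.get_obs()
for k,v in o.items(): print(k,np.round(v,4))
print(ctrl.tip_extent)
for n in ("scene","top"):
    im=ctrl.camera(n); cv2.imwrite(f"pics/{n}0.png",im[:,:,::-1])
    c=ctrl.calibration(n); print(n,{k:np.round(v,4).tolist() if not isinstance(v,str) else v for k,v in c.items()})
a=cv2.imread("pics/scene0.png");b=cv2.imread("pics/top0.png")
E
```

```text
pics
time_s 0.0
q [ 1.0737  0.1815  1.608   0.      1.3538 -0.2063]
dq [ 0.0001 -0.0018 -0.0002  0.0002 -0.0019  0.0001]
joint_efforts [ 2.30000e-03 -4.44882e+01 -3.51330e+01 -1.00000e-04  9.30000e-03
 -0.00000e+00]
eef_pos [0.1646 0.5504 0.2494]
eef_rot [-3.000e-04  1.449e-01  9.894e-01 -8.000e-04]
wrist_force [-0.3736 -0.5371  0.0722]
torque [-0.0245  0.0113  0.0041]
grasp_force 0.0
opening 1.0018
0.019
scene {'camera_matrix': [[366.0106, 0.0, 317.5001], [0.0, 366.0106, 195.8029], [0.0, 0.0, 1.0]], 'world_from_camera': [[0.2806, 0.6982, -0.6586, -0.1596], [-0.9598, 0.2002, -0.1967, -0.1357], [-0.0055, 0.6873, 0.7263, 0.9439], [0.0, 0.0, 0.0, 1.0]]}
top {'camera_matrix': [[511.9361, 0.0, 320.7843], [0.0, 511.9361, 196.9567], [0.0, 0.0, 1.0]], 'world_from_camera': [[-0.0734, 0.8663, -0.4941, -0.3358], [-0.9973, -0.0621, 0.0394, 0.1559], [0.0034, 0.4956, 0.8685, 1.7085], [0.0, 0.0, 0.0, 1.0]]}
```

View pics/scene0.png

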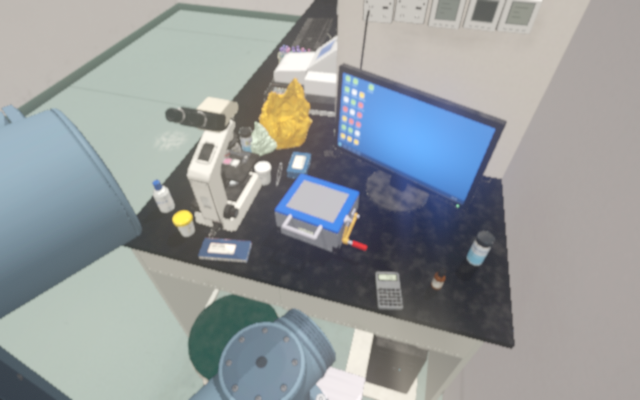

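View pics/top0.png

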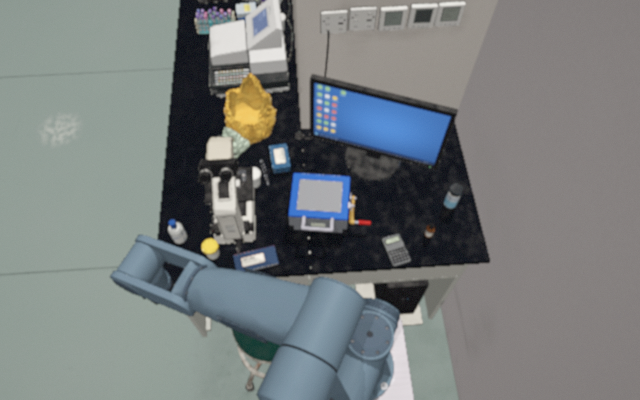

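The scene shows the case at about (318,210) with its bar at (300,222), the red grip at (358,245) and the oil bottle at (438,282). In the top view the case is near (320,205) and the bottle near (429,231). Next I'll enlarge crops.

```bash
python3 - <<'E'
import cv2, numpy as np
s=cv2.imread("pics/scene0.png");t=cv2.imread("pics/top0.png")
f=lambda im,x,y,w,h,k:cv2.resize(im[y:y+h,x:x+w],None,fx=k,fy=k,interpolation=cv2.INTER_CUBIC)
A=f(s,270,170,100,100,4);B=f(t,280,165,100,75,4);C=f(s,415,255,50,50,4);D=f(t,405,205,50,50,4)
o=np.zeros((600,800,3),np.uint8)
o[:400,:400]=A;o[:300,400:]=B;o[400:,:200]=C;o[400:,400:600]=D
cv2.imwrite("pics/crop1.png",o)
E
```

```text
(no output)
```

View pics/crop1.png

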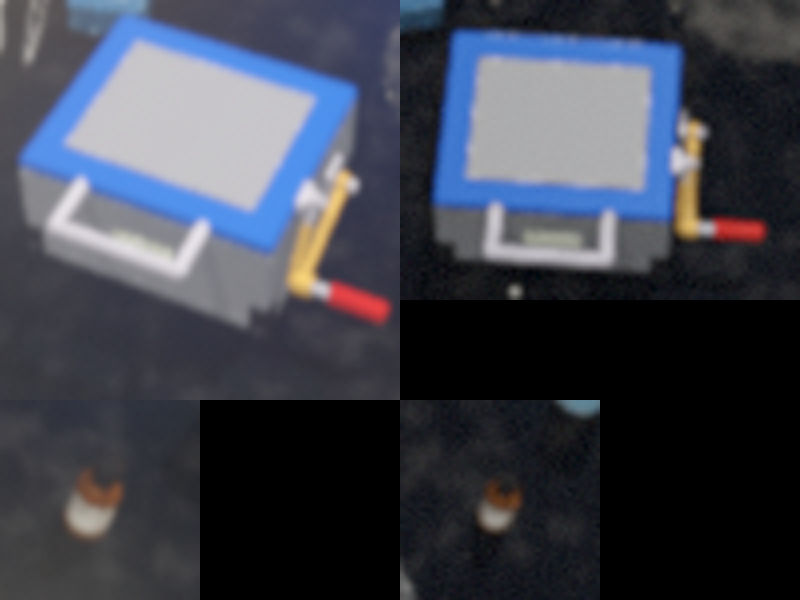

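```bash
cat > h.py <<'E'
from bench import ctrl
import numpy as np, cv2
from scipy.optimize import least_squares
from scipy.spatial.transform import Rotation as R
def proj(n,P,c=None):
    c=c or ctrl.calibration(n); T=np.linalg.inv(c["world_from_camera"])
    p=np.atleast_2d(P)@T[:3,:3].T+T[:3,3]; p=p*[1,-1,-1]
    u=p@np.array(c["camera_matrix"]).T
    return u[:,:2]/u[:,2:]
def onz(n,uv,z,c=None):
    c=c or ctrl.calibration(n); T=np.array(c["world_from_camera"])
    d=np.linalg.inv(c["camera_matrix"])@[uv[0],uv[1],1]*[1,-1,-1]; d=T[:3,:3]@d
    return T[:3,3]+d*(z-T[2,3])/d[2]
def tri(obs):
    A=[];b=[]
    for n,uv in obs:
        T=np.array(ctrl.calibration(n)["world_from_camera"]);K=ctrl.calibration(n)["camera_matrix"]
        d=T[:3,:3]@(np.linalg.inv(K)@[*uv,1]*[1,-1,-1]);d/=np.linalg.norm(d);M=np.eye(3)-np.outer(d,d)
        A.append(M);b.append(M@T[:3,3])
    return np.linalg.lstsq(np.vstack(A),np.hstack(b),rcond=None)[0]
E
python3 - <<'E'
from h import *
L=np.array([[.09,.105,.107],[.09,-.105,.107],[-.09,-.105,.107],[-.09,.105,.107]])
S=np.array([[301.25,173.75],[359.25,192],[339.5,232],[275.5,210]])
T=np.array([[293,173],[350.5,176.25],[348.25,219.25],[288.75,216.25]])
cs={n:ctrl.calibration(n) for n in("scene","top")}
def W(p,X): 
    c,s=np.cos(p[2]),np.sin(p[2]); return X@np.array([[c,-s,0],[s,c,0],[0,0,1]]).T+[p[0],p[1],0]
f=lambda p:np.r_[(proj("scene",W(p,L),cs["scene"])-S).ravel(),(proj("top",W(p,L),cs["top"])-T).ravel()]
r=least_squares(f,[.5,.1,0]); print(r.x,np.round(r.fun.reshape(-1,2),1).tolist())
for nm,a,b in[("barL",(283.5,226),(303.5,228.5)),("barR",(315,236.5),(332,228.7)),("g0",(352.5,243),(358.75,222.5)),("g1",(367,247.5),(371.25,222.75)),("cap",(440.5,275),(431,227.5)),("bot",(437,288),(428,237))]:
    print(nm,tri([("scene",a),("top",b)]).round(4))
for a,n in[((440.5,275),"scene"),((431,227.5),"top")]: print(onz(n,a,.076).round(4))
E
```

```text
[ 0.58076712  0.08334019 -0.13536719] [[-0.8, -0.7], [0.6, -0.8], [-0.7, 0.3], [-0.9, 0.1], [0.9, 0.0], [0.1, -0.2], [0.6, 0.2], [0.6, -0.2]]
barL [0.4535 0.1522 0.1083]
barR [0.4472 0.0537 0.1032]
g0 [ 0.4905 -0.0489  0.0527]
g1 [ 0.4855 -0.0937  0.0541]
cap [ 0.4522 -0.3071  0.0517]
bot [ 0.4443 -0.3085 -0.0078]
[ 0.436  -0.3031  0.076 ]
[ 0.4402 -0.2996  0.076 ]
```

```bash
cat >> h.py <<'E'
CX,CY,CA=0.5808,0.0833,-0.1354
Rc=R.from_euler("z",CA)
def cw(p): return Rc.apply(p)+np.array([CX,CY,0])      # case -> world
def wc(p): return Rc.inv().apply(np.array(p)-np.array([CX,CY,0]))
DOWN=R.from_matrix(np.array([[0,1,0],[1,0,0],[0,0,-1.]]))  # tool x=case y, y=case x, z down
def rel(pos,rot,p0=None,r0=None):
    o=ctrl.get_obs(); w=o["eef_rot"]
    p0=np.array(o["eef_pos"]) if p0 is None else p0
    r0=R.from_quat([*w[1:],w[0]]) if r0 is None else r0
    return (r0.inv().apply(np.array(pos)-p0)*100).round(2).tolist(),((r0.inv()*rot).as_rotvec()/np.radians(6)).round(2).tolist()
def pic(n,f):
    c=ctrl.calibration(n); im=ctrl.camera(n); cv2.imwrite(f"pics/{f}.png",im[:,:,::-1]); np.savez(f"pics/{f}.npz",**c)
E
python3 - <<'E'
from h import *
for uv in [(215,243),(255,240),(257,180),(428,231),(385,240),(410,262)]: print(uv,onz("top",uv,0.0).round(3))
D=Rc*DOWN
print(cw([-.132,0,.2]))
for p in ([.30,.33,.26],[.35,.25,.26],[*cw([-.132,0,.2])[:2],.2]): print(rel(p,D))
E
```

```text
(215, 243) [0.471 0.478 0.   ]
(255, 240) [0.472 0.332 0.   ]
(257, 180) [0.73  0.322 0.   ]
(428, 231) [ 0.463 -0.307  0.   ]
(385, 240) [ 0.438 -0.143  0.   ]
(410, 262) [ 0.345 -0.221  0.   ]
[0.45000814 0.10111824 0.2       ]
([-19.29, -17.24, -1.03], [-0.01, 0.01, 13.52])
([-26.38, -23.47, -1.03], [-0.01, 0.01, 13.52])
([-40.23, -34.86, 4.99], [-0.01, 0.01, 13.52])
```

{"op": "send_rows", "data": {"dr": [[0,0,1.5],[0,0,3.2],[0,0,4.9],[0,0,6.6],[0,0,8.3],[0,0,10],[0,0,11.8],[0,0,13.5]], "xyz": [[-5,-4.4,0],[-10,-8.7,0],[-15,-13,0],[-20,-17.4,1],[-25,-21.8,2],[-30,-26,3],[-35,-30.4,4],[-40.2,-34.9,5]], "jaw": [45,45,45,45,45,45,45,45]}}

```text
time_s: 1.1
eef_pos: [0.4315, 0.1294, 0.2052]
eef_rot: [0.0, 0.755, 0.656, 0.0]
wrist_force: [1.2, 0.8, 0.3]
opening: 0.446
grasp_force: 0.0
```

```bash
python3 - <<'E'
from h import *
o=ctrl.get_obs(); print(o["time_s"],o["eef_pos"],o["eef_rot"],o["wrist_force"],o["opening"])
pic("wrist","w1")
c=np.load("pics/w1.npz"); print(proj("wrist",[cw([-.132,0,.101]),cw([-.132,.05,.101]),cw([-.132,-.05,.101])],c))
E
```

```text
1.1 [0.43146736 0.12944901 0.20522692] [5.43622190e-05 7.54791745e-01 6.55964467e-01 1.91720659e-04] [1.19370419 0.84485855 0.26275897] 0.4460968773788523
[[351.49005529 234.38893517]
 [352.85052359 170.52996583]
 [350.27914343 291.22788085]]
```

View pics/w1.png

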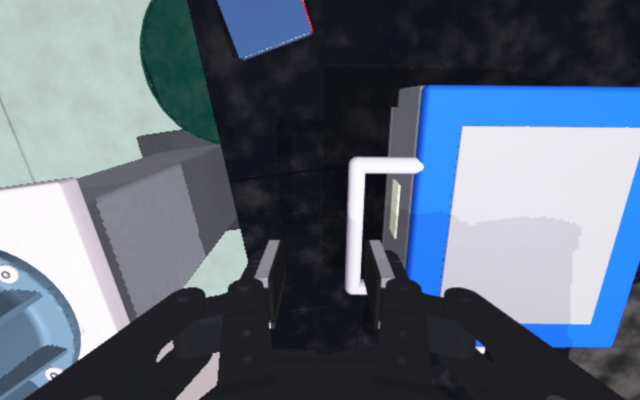

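The bar shows at u≈356, v≈158–294, a few mm from the prediction. I'll refit the case pose with it.

```bash
python3 - <<'E'
from h import *
L=np.array([[.09,.105,.107],[.09,-.105,.107],[-.09,-.105,.107],[-.09,.105,.107]])
S=np.array([[301.25,173.75],[359.25,192],[339.5,232],[275.5,210]])
T=np.array([[293,173],[350.5,176.25],[348.25,219.25],[288.75,216.25]])
B=np.array([[-.132,.05,.101],[-.132,-.05,.101],[-.09,.105,.107]]);O=np.array([[356.5,165],[353,288],[426,86]])
cs={n:ctrl.calibration(n) for n in("scene","top")}; w=np.load("pics/w1.npz")
def W(p,X): 
    c,s=np.cos(p[2]),np.sin(p[2]); return X@np.array([[c,-s,0],[s,c,0],[0,0,1]]).T+[p[0],p[1],0]
f=lambda p:np.r_[(proj("scene",W(p,L),cs["scene"])-S).ravel(),(proj("top",W(p,L),cs["top"])-T).ravel(),.3*(proj("w",W(p,B),w)-O).ravel()]
g=lambda p:(proj("w",W(p,B),w)-O).ravel()
for k in(f,g):
    r=least_squares(k,[.5,.1,0]); print(r.x,np.round(r.fun.reshape(-1,2),1).tolist())
o=ctrl.get_obs();print(o["eef_pos"],o["dq"].round(3) if hasattr(o["dq"],"round") else o["dq"])
E
```

```text
[ 0.58235733  0.0840739  -0.14485495] [[-0.5, -1.2], [0.6, -0.9], [-1.2, -0.0], [-1.0, -0.6], [0.9, -0.6], [0.1, -0.3], [0.1, 0.0], [0.2, -0.8], [-0.3, 0.7], [-0.4, 0.2], [-0.8, 0.3]]
[ 0.58340133  0.08445194 -0.14947721] [[0.8, 1.0], [-0.5, -0.4], [-0.3, -0.6]]
[0.43474417 0.1234937  0.20446165] [ 0.109 -0.032  0.017  0.024  0.046 -0.073]
```

{"op": "send_rows", "data": {"dr": [[0,0,0.12],[0,0,0.12],[0,0,0.12],[0,0,0.12],[0,0,0.12],[0,0,0.12],[0,0,0.12],[0,0,0.12]], "xyz": [[0.3,0.2,0],[0.3,0.2,2],[0.3,0.2,4],[0.3,0.2,6],[0.3,0.2,6],[0.3,0.2,6],[0.3,0.2,6],[0.3,0.2,6]], "jaw": [45,45,45,45,45,45,45,45]}}

```text
time_s: 2.15
eef_pos: [0.4336, 0.1342, 0.1462]
eef_rot: [0.0, 0.757, 0.654, 0.001]
wrist_force: [0.0, 0.5, -0.6]
opening: 0.45
grasp_force: 0.0
```

```bash
sed -i 's/^CX.*/CX,CY,CA=0.5833,0.0843,-0.148/' h.py; python3 - <<'E'
from h import *
D=Rc*DOWN
print(rel(cw([-.132,0,.1]),D))
E
```

```text
([-2.73, 2.33, 4.63], [0.01, -0.0, 0.02])
```

{"op": "send_rows", "data": {"dr": [[0,0,0],[0,0,0],[0,0,0],[0,0,0],[0,0,0],[0,0,0],[0,0,0],[0,0,0]], "xyz": [[-1.4,1.2,0],[-2.7,2.3,0],[-2.7,2.3,1.5],[-2.7,2.3,3],[-2.7,2.3,4.6],[-2.7,2.3,4.6],[-2.7,2.3,4.6],[-2.7,2.3,4.6]], "jaw": [45,45,45,45,45,45,5,5]}}

```text
time_s: 3.15
eef_pos: [0.4512, 0.1043, 0.0999]
eef_rot: [-0.001, 0.757, 0.654, -0.001]
wrist_force: [-4.9, 0.9, 3.0]
opening: 0.121
grasp_force: 58.4
```

{"op": "send_rows", "data": {"dr": [[0,0,0],[0,0,0],[0,0,0],[0,0,0],[0,0,0],[0,0,0],[0,0,0],[0,0,0]], "xyz": [[0,0,0],[0,0,0],[0,0,0],[0,0,0],[0,0,0],[0,0,0],[0,0,0],[0,0,0]], "jaw": [5,5,5,5,5,5,5,5]}}

```text
time_s: 4.15
eef_pos: [0.4512, 0.1043, 0.0999]
eef_rot: [-0.001, 0.757, 0.654, -0.001]
wrist_force: [-4.2, 1.6, 4.6]
opening: 0.121
grasp_force: 58.5
```

```bash
sed -i 's/^CX.*/CX,CY,CA=0.5818,0.0843,-0.148/' h.py; cat >> h.py <<'E'
def bar(th): return np.array([.09-.222*np.cos(th),0,.095+.222*np.sin(th)])
def now():
    o=ctrl.get_obs(); p=wc(o["eef_pos"]); th=np.arctan2(p[2]-.095,.09-p[0]); r=np.hypot(p[2]-.095,.09-p[0])
    F=Rc.inv().apply(o["wrist_force"]); t=np.array([np.sin(th),0,np.cos(th)]); n=np.array([-np.cos(th),0,np.sin(th)])
    print("t",round(o["time_s"],2),"case",p.round(4),"th",th.round(4),"r",r.round(4),"Ftan",(F@t).round(2),"Frad",(F@n).round(2),"F",F.round(2),"op",round(o["opening"],3)); return p,th
E
python3 - <<'E'
from h import *
p,th=now()
for k in range(1,17):
    t=th+.07*k; d=(bar(t)-bar(th))*100; print(k,t.round(3),"tool y,z",d[0].round(2),-d[2].round(2))
t8=th+.56
for k in range(1,9):
    t=t8+.07*k; d=(bar(t)-bar(t8))*100; print(k,t.round(3),"tool y,z",d[0].round(2),-d[2].round(2))
E
```

```text
t 4.15 case [-0.1321  0.0005  0.0999] th 0.0219 r 0.2222 Ftan 4.51 Frad 4.53 F [-4.43  0.97  4.61] op 0.121
1 0.092 tool y,z 0.09 -1.55
2 0.162 tool y,z 0.29 -3.09
3 0.232 tool y,z 0.59 -4.62
4 0.302 tool y,z 1.0 -6.11
5 0.372 tool y,z 1.51 -7.58
6 0.442 tool y,z 2.13 -9.01
7 0.512 tool y,z 2.84 -10.39
8 0.582 tool y,z 3.65 -11.72
9 0.652 tool y,z 4.55 -12.98
10 0.722 tool y,z 5.53 -14.18
11 0.792 tool y,z 6.6 -15.31
12 0.862 tool y,z 7.74 -16.37
13 0.932 tool y,z 8.96 -17.33
14 1.002 tool y,z 10.24 -18.22
15 1.072 tool y,z 11.57 -19.01
16 1.142 tool y,z 12.96 -19.7
1 0.652 tool y,z 0.9 -1.27
2 0.722 tool y,z 1.88 -2.47
3 0.792 tool y,z 2.95 -3.6
4 0.862 tool y,z 4.09 -4.65
5 0.932 tool y,z 5.31 -5.62
6 1.002 tool y,z 6.59 -6.5
7 1.072 tool y,z 7.92 -7.29
8 1.142 tool y,z 9.31 -7.99
```

{"op": "send_rows", "data": {"dr": [[0,0,0],[0,0,0],[0,0,0],[0,0,0],[0,0,0],[0,0,0],[0,0,0],[0,0,0]], "xyz": [[0,0.1,-1.55],[0,0.3,-3.1],[0,0.6,-4.6],[0,1.0,-6.1],[0,1.5,-7.6],[0,2.1,-9.0],[0,2.85,-10.4],[0,3.65,-11.7]], "jaw": [5,5,5,5,5,5,5,5]}}

```text
time_s: 5.15
eef_pos: [0.4864, 0.099, 0.2176]
eef_rot: [-0.002, 0.757, 0.654, -0.002]
wrist_force: [-11.8, 2.5, 3.7]
opening: 0.12
grasp_force: 58.4
```

```bash
python3 - <<'E'
from h import *
p,th=now()
for k in range(1,9):
    d=(bar(th+.07*k)-p)*100; print(round(th+.07*k,3),d[0].round(2),-d[2].round(2))
E
```

```text
t 5.15 case [-0.0965  0.0005  0.2176] th 0.5815 r 0.2232 Ftan -3.52 Frad 12.13 F [-12.07   0.77   3.72] op 0.12
0.651 1.0 -1.2
0.721 1.98 -2.41
0.791 3.05 -3.54
0.861 4.19 -4.59
0.931 5.4 -5.56
1.001 6.68 -6.44
1.071 8.02 -7.23
1.141 9.41 -7.93
```

{"op": "send_rows", "data": {"dr": [[0,0,0],[0,0,0],[0,0,0],[0,0,0],[0,0,0],[0,0,0],[0,0,0],[0,0,0]], "xyz": [[0,0.7,-1.2],[0,1.7,-2.4],[0,2.75,-3.55],[0,3.9,-4.6],[0,5.1,-5.55],[0,6.4,-6.45],[0,7.7,-7.2],[0,7.7,-7.2]], "jaw": [5,5,5,5,5,5,5,5]}}

```text
time_s: 6.15
eef_pos: [0.5661, 0.087, 0.2937]
eef_rot: [0.002, 0.757, 0.653, 0.002]
wrist_force: [-8.9, 1.4, 14.4]
opening: 0.115
grasp_force: 61.6
```

```bash
python3 - <<'E'
from h import *
p,th=now()
o=ctrl.get_obs();print(Rc.inv().apply(o["torque"]).round(2))
E
```

```text
t 6.15 case [-0.0159  0.0004  0.2937] th 1.0811 r 0.2251 Ftan -1.15 Frad 16.93 F [-8.98  0.08 14.4 ] op 0.115
[-0.12  1.48  0.01]
```

{"op": "send_rows", "data": {"dr": [[0,0,0],[0,0,0],[0,0,0],[0,0,0],[0,0,0],[0,0,0],[0,0,0],[0,0,0]], "xyz": [[0,0,-0.1],[0,0.1,-0.25],[0,0.3,-0.35],[0,0.5,-0.5],[0,0.75,-0.65],[0,0.95,-0.75],[0,0.95,-0.75],[0,0.95,-0.75]], "jaw": [5,5,5,5,5,5,5,5]}}

```text
time_s: 7.15
eef_pos: [0.574, 0.0859, 0.2979]
eef_rot: [0.001, 0.757, 0.654, 0.0]
wrist_force: [-6.4, 0.7, 6.6]
opening: 0.116
grasp_force: 60.8
```

```bash
python3 - <<'E'
from h import *
p,th=now()
o=ctrl.get_obs();print(Rc.inv().apply(o["torque"]).round(2))
E
```

```text
t 7.15 case [-0.0079  0.0004  0.2979] th 1.1211 r 0.2253 Ftan -2.92 Frad 8.69 F [-6.4  -0.22  6.56] op 0.116
[-0.05  1.3  -0.01]
```

{"op": "send_rows", "data": {"dr": [[0,0,0],[0,0,0],[0,0,0],[0,0,0],[0,0,0],[0,0,0],[0,0,0],[0,0,0]], "xyz": [[0,0.2,-0.1],[0,0.2,-0.1],[0,0.2,-0.1],[0,0.4,-0.2],[0,0.6,-0.3],[0,0.8,-0.4],[0,0.8,-0.4],[0,0.8,-0.4]], "jaw": [17,17,17,17,17,17,17,17]}}

```text
time_s: 8.15
eef_pos: [0.5817, 0.0849, 0.2999]
eef_rot: [0.0, 0.757, 0.654, -0.0]
wrist_force: [-0.6, 0.4, -0.4]
opening: 0.177
grasp_force: 0.3
```

```bash
python3 - <<'E'
from h import *
p,th=now()
E
```

```text
t 8.15 case [-2.000e-04  5.000e-04  2.999e-01] th 1.156 r 0.2239 Ftan -0.72 Frad -0.07 F [-0.63  0.34 -0.35] op 0.177
```

{"op": "send_rows", "data": {"dr": [[0,0,0],[0,0,0],[0,0,0],[0,0,0],[0,0,0],[0,0,0],[0,0,0],[0,0,0]], "xyz": [[0,0.1,0],[0,0.2,-0.1],[0,0.3,-0.1],[0,0.4,-0.2],[0,0.5,-0.2],[0,0.6,-0.3],[0,0.7,-0.3],[0,0.7,-0.3]], "jaw": [17,17,17,17,17,17,17,17]}}

```text
time_s: 9.15
eef_pos: [0.5887, 0.0838, 0.3031]
eef_rot: [0.0, 0.757, 0.654, 0.0]
wrist_force: [-0.9, 0.4, 1.0]
opening: 0.163
grasp_force: 0.4
```

{"op": "send_rows", "data": {"dr": [[0,0,0],[0,0,0],[0,0,0],[0,0,0],[0,0,0],[0,0,0],[0,0,0],[0,0,0]], "xyz": [[0,0.1,0],[0,0.2,-0.1],[0,0.3,-0.1],[0,0.4,-0.15],[0,0.45,-0.15],[0,0.45,-0.15],[0,0.45,-0.15],[0,0.45,-0.15]], "jaw": [17,17,17,17,17,17,17,17]}}

```text
time_s: 10.15
eef_pos: [0.593, 0.0832, 0.3045]
eef_rot: [0.0, 0.757, 0.654, 0.0]
wrist_force: [-0.7, -0.1, 0.2]
opening: 0.168
grasp_force: 0.4
```

{"op": "send_rows", "data": {"dr": [[0,0,0],[0,0,0],[0,0,0],[0,0,0],[0,0,0],[0,0,0],[0,0,0],[0,0,0]], "xyz": [[0,0.1,0],[0,0.2,-0.1],[0,0.3,-0.1],[0,0.4,-0.15],[0,0.45,-0.15],[0,0.45,-0.15],[0,0.45,-0.15],[0,0.45,-0.15]], "jaw": [17,17,17,17,17,17,17,17]}}

```text
time_s: 11.15
eef_pos: [0.5975, 0.0826, 0.306]
eef_rot: [0.0, 0.757, 0.654, 0.0]
wrist_force: [-0.7, -0.4, 0.6]
opening: 0.169
grasp_force: 0.3
```

{"op": "send_rows", "data": {"dr": [[0,0,0],[0,0,0],[0,0,0],[0,0,0],[0,0,0],[0,0,0],[0,0,0],[0,0,0]], "xyz": [[0,0.1,0],[0,0.2,-0.1],[0,0.3,-0.1],[0,0.4,-0.15],[0,0.45,-0.15],[0,0.45,-0.15],[0,0.45,-0.15],[0,0.45,-0.15]], "jaw": [17,17,17,17,17,17,17,17]}}

```text
time_s: 12.15
eef_pos: [0.6019, 0.0819, 0.3075]
eef_rot: [0.0, 0.757, 0.654, 0.0]
wrist_force: [-1.4, 0.1, 0.0]
opening: 0.172
grasp_force: 0.2
```

{"op": "send_rows", "data": {"dr": [[0,0,0],[0,0,0],[0,0,0],[0,0,0],[0,0,0],[0,0,0],[0,0,0],[0,0,0]], "xyz": [[0,0.1,0],[0,0.2,-0.1],[0,0.3,-0.1],[0,0.35,-0.1],[0,0.35,-0.1],[0,0.35,-0.1],[0,0.35,-0.1],[0,0.35,-0.1]], "jaw": [17,17,17,17,17,17,17,17]}}

```text
time_s: 13.15
eef_pos: [0.6054, 0.0814, 0.3085]
eef_rot: [0.0, 0.757, 0.654, 0.0]
wrist_force: [-0.9, -0.0, -0.4]
opening: 0.168
grasp_force: 0.2
```

{"op": "send_rows", "data": {"dr": [[0,0,0],[0,0,0],[0,0,0],[0,0,0],[0,0,0],[0,0,0],[0,0,0],[0,0,0]], "xyz": [[0,0.1,0],[0,0.2,-0.1],[0,0.3,-0.1],[0,0.4,-0.1],[0,0.45,-0.1],[0,0.45,-0.1],[0,0.45,-0.1],[0,0.45,-0.1]], "jaw": [17,17,17,17,17,17,17,17]}}

```text
time_s: 14.15
eef_pos: [0.6098, 0.0807, 0.3095]
eef_rot: [0.0, 0.757, 0.654, -0.0]
wrist_force: [-0.2, -0.7, 0.7]
opening: 0.171
grasp_force: 0.1
```

{"op": "send_rows", "data": {"dr": [[0,0,0],[0,0,0],[0,0,0],[0,0,0],[0,0,0],[0,0,0],[0,0,0],[0,0,0]], "xyz": [[0,0.1,0],[0,0.2,-0.1],[0,0.3,-0.1],[0,0.4,-0.1],[0,0.5,-0.1],[0,0.5,-0.1],[0,0.5,-0.1],[0,0.5,-0.1]], "jaw": [17,17,17,17,17,17,17,17]}}

```text
time_s: 15.15
eef_pos: [0.6147, 0.08, 0.3105]
eef_rot: [-0.0, 0.757, 0.654, -0.0]
wrist_force: [-0.4, -0.0, -0.4]
opening: 0.168
grasp_force: 0.1
```

{"op": "send_rows", "data": {"dr": [[0,0,0],[0,0,0],[0,0,0],[0,0,0],[0,0,0],[0,0,0],[0,0,0],[0,0,0]], "xyz": [[0,0.1,0],[0,0.2,-0.1],[0,0.3,-0.1],[0,0.4,-0.1],[0,0.5,-0.1],[0,0.5,-0.1],[0,0.5,-0.1],[0,0.5,-0.1]], "jaw": [17,17,17,17,17,17,17,17]}}

```text
time_s: 16.15
eef_pos: [0.6197, 0.0793, 0.3115]
eef_rot: [-0.0, 0.757, 0.654, -0.0]
wrist_force: [0.6, -0.3, 0.2]
opening: 0.171
grasp_force: 0.0
```

{"op": "send_rows", "data": {"dr": [[0,0,0],[0,0,0],[0,0,0],[0,0,0],[0,0,0],[0,0,0],[0,0,0],[0,0,0]], "xyz": [[0,0.1,0],[0,0.2,0],[0,0.3,-0.1],[0,0.4,-0.1],[0,0.5,-0.1],[0,0.5,-0.1],[0,0.5,-0.1],[0,0.5,-0.1]], "jaw": [17,17,17,17,17,17,17,17]}}

```text
time_s: 17.15
eef_pos: [0.6247, 0.0785, 0.3125]
eef_rot: [0.0, 0.757, 0.654, 0.0]
wrist_force: [-0.1, -0.7, 0.4]
opening: 0.171
grasp_force: 0.0
```

```bash
python3 - <<'E'
from h import *
now(); pic("scene","s2"); pic("wrist","w2")
s=cv2.imread("pics/s2.png")[140:270,250:400]; w=cv2.imread("pics/w2.png")
o=np.zeros((600,800,3),np.uint8); a=cv2.resize(s,None,fx=3.0,fy=3.0,interpolation=2); o[:390,:450]=a; b=cv2.resize(w[100:400,160:510],(350,300)); o[:300,450:800]=b; cv2.imwrite("pics/m2.png",o[:400])
E
```

```text
t 17.15 case [0.0432 0.0006 0.3125] th 1.359 r 0.2225 Ftan 0.04 Frad 0.38 F [-0.04 -0.69  0.38] op 0.171
```

View pics/m2.png

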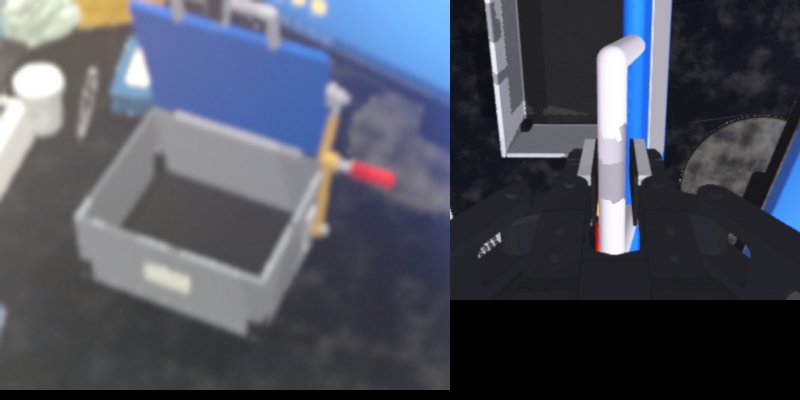

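The bar is still inside the fingers and the stay's links are almost straight: lower pivot (318,230), knee (325,158), upper end (337,92) in the crop. Taut is close, so I'll use smaller steps.

{"op": "send_rows", "data": {"dr": [[0,0,0],[0,0,0],[0,0,0],[0,0,0],[0,0,0],[0,0,0],[0,0,0],[0,0,0]], "xyz": [[0,0.1,0],[0,0.2,0],[0,0.3,-0.1],[0,0.4,-0.1],[0,0.4,-0.1],[0,0.4,-0.1],[0,0.4,-0.1],[0,0.4,-0.1]], "jaw": [17,17,17,17,17,17,17,17]}}

```text
time_s: 18.25
eef_pos: [0.6286, 0.078, 0.3135]
eef_rot: [-0.0, 0.757, 0.654, -0.0]
wrist_force: [-0.2, -0.3, 0.6]
opening: 0.173
grasp_force: 0.0
```

{"op": "send_rows", "data": {"dr": [[0,0,0],[0,0,0],[0,0,0],[0,0,0],[0,0,0],[0,0,0],[0,0,0],[0,0,0]], "xyz": [[0,0.1,0],[0,0.2,0],[0,0.3,-0.05],[0,0.4,-0.1],[0,0.4,-0.1],[0,0.4,-0.1],[0,0.4,-0.1],[0,0.4,-0.1]], "jaw": [17,17,17,17,17,17,17,17]}}

```text
time_s: 19.25
eef_pos: [0.6326, 0.0774, 0.3145]
eef_rot: [-0.0, 0.757, 0.654, 0.0]
wrist_force: [-1.6, -1.0, 1.0]
opening: 0.168
grasp_force: 0.0
```

{"op": "send_rows", "data": {"dr": [[0,0,0],[0,0,0],[0,0,0],[0,0,0],[0,0,0],[0,0,0],[0,0,0],[0,0,0]], "xyz": [[0,0.1,0],[0,0.2,0],[0,0.3,-0.05],[0,0.3,-0.05],[0,0.3,-0.05],[0,0.3,-0.05],[0,0.3,-0.05],[0,0.3,-0.05]], "jaw": [17,17,17,17,17,17,17,17]}}

```text
time_s: 20.25
eef_pos: [0.6354, 0.0769, 0.315]
eef_rot: [-0.0, 0.757, 0.654, -0.0]
wrist_force: [-1.1, 0.8, -0.2]
opening: 0.167
grasp_force: 0.4
```

{"op": "send_rows", "data": {"dr": [[0,0,0],[0,0,0],[0,0,0],[0,0,0],[0,0,0],[0,0,0],[0,0,0],[0,0,0]], "xyz": [[0,0.1,0],[0,0.2,0],[0,0.3,0],[0,0.3,0],[0,0.3,0],[0,0.3,0],[0,0.3,0],[0,0.3,0]], "jaw": [17,17,17,17,17,17,17,17]}}

```text
time_s: 21.25
eef_pos: [0.6385, 0.0765, 0.315]
eef_rot: [-0.0, 0.757, 0.654, 0.0]
wrist_force: [-1.4, -0.0, 0.8]
opening: 0.171
grasp_force: 0.6
```

{"op": "send_rows", "data": {"dr": [[0,0,0],[0,0,0],[0,0,0],[0,0,0],[0,0,0],[0,0,0],[0,0,0],[0,0,0]], "xyz": [[0,0.1,0],[0,0.2,0],[0,0.3,0],[0,0.3,0],[0,0.3,0],[0,0.3,0],[0,0.3,0],[0,0.3,0]], "jaw": [17,17,17,17,17,17,17,17]}}

```text
time_s: 22.25
eef_pos: [0.6415, 0.0761, 0.315]
eef_rot: [-0.0, 0.757, 0.654, -0.0]
wrist_force: [-3.3, 0.6, 1.7]
opening: 0.171
grasp_force: 1.2
```

{"op": "send_rows", "data": {"dr": [[0,0,0],[0,0,0],[0,0,0],[0,0,0],[0,0,0],[0,0,0],[0,0,0],[0,0,0]], "xyz": [[0,0.1,0],[0,0.1,0],[0,-0.2,0],[0,-0.4,0],[0,-0.6,0.05],[0,-0.8,0.1],[0,-1.0,0.1],[0,-1.2,0.15]], "jaw": [17,17,17,17,17,17,17,17]}}

```text
time_s: 23.25
eef_pos: [0.6297, 0.0778, 0.3137]
eef_rot: [0.0, 0.757, 0.654, 0.0]
wrist_force: [0.4, 0.3, -0.2]
opening: 0.174
grasp_force: 0.3
```

{"op": "send_rows", "data": {"dr": [[0,0,0],[0,0,0],[0,0,0],[0,0,0],[0,0,0],[0,0,0],[0,0,0],[0,0,0]], "xyz": [[0,-0.1,0],[0,-0.2,0],[0,-0.3,0.05],[0,-0.4,0.1],[0,-0.5,0.1],[0,-0.6,0.1],[0,-0.6,0.1],[0,-0.6,0.1]], "jaw": [17,17,17,17,17,17,17,17]}}

```text
time_s: 24.25
eef_pos: [0.6239, 0.0787, 0.3127]
eef_rot: [0.0, 0.757, 0.654, 0.0]
wrist_force: [5.5, -0.2, 1.5]
opening: 0.168
grasp_force: 2.3
```

{"op": "send_rows", "data": {"dr": [[0,0,0],[0,0,0],[0,0,0],[0,0,0],[0,0,0],[0,0,0],[0,0,0],[0,0,0]], "xyz": [[0,0.3,0],[0,0.3,0],[0,0.3,0],[0,0.3,-1],[0,0.3,-2.5],[0,0.3,-4],[0,0.3,-6],[0,0.3,-6]], "jaw": [17,30,45,45,45,45,45,45]}}

```text
time_s: 25.25
eef_pos: [0.6276, 0.0782, 0.3757]
eef_rot: [0.002, 0.757, 0.654, 0.002]
wrist_force: [0.2, 0.3, 0.1]
opening: 0.454
grasp_force: 0.0
```

```bash
python3 - <<'E'
from h import *
o=ctrl.get_obs(); print(o["q"],o["time_s"])
p0=np.array(o["eef_pos"])
# bottle grasp: tool yaw: y angle options
bx=np.array([.440,-.302])
for a in(-8.5,-35,-60): 
    D=R.from_euler("z",np.radians(a))*DOWN
    print(a,rel([*bx,.19],D))
D=Rc*DOWN
print(rel([.50,-.05,.36],D))
E
```

```text
[-6.33856695e-02  2.35575694e-01  1.29332903e+00 -3.09852808e-05
  1.60773487e+00  8.28763339e-02] 25.25
-8.5 ([-40.35, -13.11, 18.49], [0.05, -0.0, 0.02])
-35 ([-40.35, -13.11, 18.49], [0.05, -0.01, 4.44])
-60 ([-40.35, -13.11, 18.49], [0.04, -0.02, 8.6])
([-14.54, -10.76, 1.51], [0.05, -0.0, 0.02])
```

{"op": "send_rows", "data": {"dr": [[0,0,-0.8],[0,0,-1.8],[0,0,-2.8],[0,0,-3.8],[0,0,-4.8],[0,0,-5.8],[0,0,-6.8],[0,0,-7.5]], "xyz": [[-5,-1.7,0],[-10,-3.5,1],[-15,-5,2],[-20,-6.6,3],[-25,-8.2,5],[-30,-9.8,8],[-35,-11.4,12],[-40,-13.1,16]], "jaw": [45,60,80,95,95,95,95,95]}}

```text
time_s: 26.25
eef_pos: [0.4403, -0.2945, 0.2158]
eef_rot: [0.0, 0.448, 0.894, -0.0]
wrist_force: [1.0, -0.0, -0.6]
opening: 0.951
grasp_force: 0.0
```

```bash
python3 - <<'E'
from h import *
o=ctrl.get_obs(); print(o["time_s"],o["eef_pos"],o["eef_rot"])
pic("wrist","w3"); pic("scene","s3")
s=cv2.imread("pics/s3.png")[140:270,250:400]; w=cv2.imread("pics/w3.png")
o=np.zeros((400,800,3),np.uint8); o[:260,:300]=cv2.resize(s,None,fx=2,fy=2,interpolation=2); o[:312,300:]=cv2.resize(w,(500,312)); cv2.imwrite("pics/m3.png",o)
c=np.load("pics/w3.npz"); print(proj("w",[[.44,-.302,.0],[.44,-.302,.076]],c))
E
```

```text
26.25 [ 0.44034913 -0.29449422  0.21576481] [ 2.41438973e-04  4.47977611e-01  8.94044742e-01 -3.59616642e-05]
[[318.94971963 175.66835966]
 [317.59376329 195.55983596]]
```

View pics/m3.png

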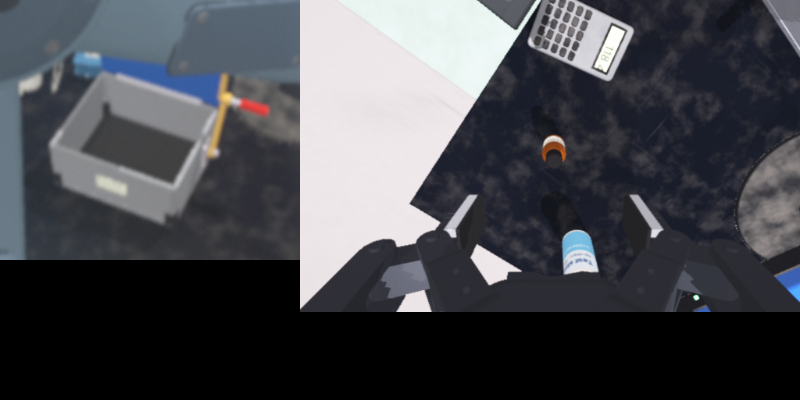

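The lid stands locked by itself with the knee at (225,97). The bottle cap is at wrist pixel (325,202). The canister shows beyond the bottle at montage (580,250).

```bash
python3 - <<'E'
from h import *
c=np.load("pics/w3.npz"); b=onz("w",(325,202),.076,c); print(b, onz("w",(360,350),.0,c))
can=onz("w",((580-300)*1.28,270*1.28),.09,c);print("can",can)
D=R.from_euler("z",np.radians(36.5))*DOWN
print(rel([b[0],b[1],.046],D), ctrl.get_obs()["eef_pos"])
E
```

```text
[ 0.44854804 -0.30283798  0.076     ] [ 6.19349552e-01 -4.55416071e-01  5.55111512e-17]
can [ 0.55620027 -0.39421752  0.09      ]
([-1.44, 0.49, 16.58], [-0.02, -0.07, -0.01]) [ 0.43716847 -0.29494125  0.21191976]
```

{"op": "send_rows", "data": {"dr": [[0,0,0],[0,0,0],[0,0,0],[0,0,0],[0,0,0],[0,0,0],[0,0,0],[0,0,0]], "xyz": [[-0.9,0.35,1],[-0.9,0.35,4],[-0.9,0.35,8],[-0.9,0.35,12],[-0.9,0.35,15.5],[-0.9,0.35,17],[-0.9,0.35,17],[-0.9,0.35,17]], "jaw": [95,95,95,95,95,95,95,95]}}

```text
time_s: 27.35
eef_pos: [0.4509, -0.2991, 0.0485]
eef_rot: [0.001, 0.449, 0.894, -0.0]
wrist_force: [0.2, 0.4, -0.2]
opening: 0.947
grasp_force: 0.0
```

```bash
python3 - <<'E'
from h import *
o=ctrl.get_obs(); print(o["time_s"],o["eef_pos"],o["eef_rot"],o["dq"])
pic("wrist","w4")
w=cv2.imread("pics/w4.png")[100:,180:460]; cv2.imwrite("pics/m4.png",w)
E
```

```text
27.35 [ 0.4508514  -0.29909823  0.04846997] [ 1.35726914e-03  4.48942042e-01  8.93559734e-01 -4.50285848e-04] [-0.00693075 -0.01074867  0.00088029  0.00027937 -0.00099562 -0.00118893]
```

View pics/m4.png

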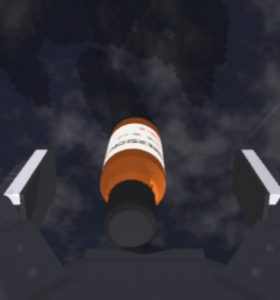

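The bottle stands between the open fingers with its cap at about (130,225) in the crop. I'll go 5 mm lower and close.

{"op": "send_rows", "data": {"dr": [[0,0,0],[0,0,0],[0,0,0],[0,0,0],[0,0,0],[0,0,0],[0,0,0],[0,0,0]], "xyz": [[0,-0.3,0.4],[0,-0.3,0.4],[0,-0.3,0.4],[0,-0.3,0.4],[0,-0.3,0.4],[0,-0.3,0.4],[0,-0.3,0.4],[0,-0.3,0.4]], "jaw": [95,20,20,20,20,20,20,20]}}

```text
time_s: 28.4
eef_pos: [0.4473, -0.3004, 0.0432]
eef_rot: [0.0, 0.449, 0.893, -0.0]
wrist_force: [-0.1, -0.4, 4.1]
opening: 0.331
grasp_force: 59.0
```

```bash
python3 - <<'E'
from h import *
o=ctrl.get_obs(); print(o["q"][5],o["opening"],o["grasp_force"],o["eef_pos"])
P=R.from_euler("z",CA+np.pi/2)*DOWN
for q in ([-.055,.0,.21],[-.055,0,.049]): print(cw(q),rel(cw(q),P))
E
```

```text
-1.4508535358410304 0.33121194915759516 59.026633501052856 [ 0.44731871 -0.30043442  0.04317155]
[0.52740126 0.09241032 0.21      ] ([26.74, 29.86, -16.7], [-0.0, 0.01, -7.48])
[0.52740126 0.09241032 0.049     ] ([26.75, 29.86, -0.6], [-0.0, 0.01, -7.48])
```

{"op": "send_rows", "data": {"dr": [[0,0,0],[0,0,-0.8],[0,0,-2],[0,0,-3.2],[0,0,-4.4],[0,0,-5.6],[0,0,-6.8],[0,0,-7.5]], "xyz": [[0,0,-5],[1,1,-10],[5,5.5,-14],[9,10,-17],[13,14.5,-18],[17,19,-18],[21,23.5,-18],[25,28,-18]], "jaw": [20,20,20,20,20,20,20,20]}}

```text
time_s: 29.4
eef_pos: [0.5215, 0.0645, 0.2227]
eef_rot: [-0.0, 0.072, 0.997, 0.0]
wrist_force: [0.7, -0.3, -0.7]
opening: 0.324
grasp_force: 59.0
```

```bash
python3 - <<'E'
from h import *
o=ctrl.get_obs(); print(o["time_s"],wc(o["eef_pos"]),o["opening"],o["wrist_force"])
P=R.from_euler("z",CA+np.pi/2)*DOWN
print(rel(cw([-.055,0,.051]),P))
E
```

```text
29.4 [-0.05675804 -0.02848536  0.22265565] 0.32431999660190525 [ 0.73584885 -0.27062535 -0.67590279]
([-0.19, 2.85, 17.17], [0.0, -0.0, 0.04])
```

{"op": "send_rows", "data": {"dr": [[0,0,0],[0,0,0],[0,0,0],[0,0,0],[0,0,0],[0,0,0],[0,0,0],[0,0,0]], "xyz": [[-0.1,1.4,0],[-0.2,2.5,1],[-0.2,2.5,4],[-0.2,2.5,8],[-0.2,2.5,12],[-0.2,2.5,15],[-0.2,2.5,16.6],[-0.2,2.5,16.6]], "jaw": [20,20,20,20,20,20,20,20]}}

```text
time_s: 30.4
eef_pos: [0.5264, 0.0859, 0.0557]
eef_rot: [-0.001, 0.074, 0.997, -0.0]
wrist_force: [0.1, -0.4, -0.7]
opening: 0.326
grasp_force: 59.1
```

{"op": "send_rows", "data": {"dr": [[0,0,0],[0,0,0],[0,0,0],[0,0,0],[0,0,0],[0,0,0],[0,0,0],[0,0,0]], "xyz": [[0,0,0.2],[0,0,0.4],[0,0,0.55],[0,0,0.6],[0,0,0.6],[0,0,0.6],[0,0,0.6],[0,0,0.6]], "jaw": [20,20,20,20,20,20,20,20]}}

```text
time_s: 31.4
eef_pos: [0.5273, 0.0867, 0.0509]
eef_rot: [0.0, 0.073, 0.997, 0.0]
wrist_force: [0.1, 0.3, -0.4]
opening: 0.323
grasp_force: 59.1
```

{"op": "send_rows", "data": {"dr": [[0,0,0],[0,0,0],[0,0,0],[0,0,0],[0,0,0],[0,0,0],[0,0,0],[0,0,0]], "xyz": [[0,0,0.1],[0,0,0.2],[0,0,0.2],[0,0,0.2],[0,0,0.2],[0,0,0.2],[0,0,0.2],[0,0,0.2]], "jaw": [20,20,20,20,36,45,60,70]}}

```text
time_s: 32.4
eef_pos: [0.5273, 0.0868, 0.0488]
eef_rot: [-0.0, 0.073, 0.997, 0.0]
wrist_force: [-0.9, -0.1, 0.6]
opening: 0.698
grasp_force: 0.0
```

```bash
cat >> h.py <<'E'
KT=R.from_euler("x",15,degrees=True)
def kpose(): return Rc*KT*DOWN
E
python3 - <<'E'
from h import *
print(rel(cw([-.02,-.172,.27]),kpose()), ctrl.get_obs()["q"])
E
```

```text
([-3.4, -16.64, -22.12], [-1.97, 1.96, 14.92]) [-5.92089382e-02  3.67360945e-01  1.83746600e+00  4.56495586e-05
  9.36866230e-01 -1.48370459e+00]
```

{"op": "send_rows", "data": {"dr": [[0,0,0],[0,0,0],[0,0,0],[0,0,0.5],[0,0,2],[0,0,3.7],[0,0,5.4],[0,0,7.1]], "xyz": [[0,0,-4],[0,0,-9],[0,0,-14],[0,0,-18],[0,-3,-20],[0,-6,-21],[0,-9,-22],[0,-12,-22]], "jaw": [70,70,70,70,60,50,50,50]}}

```text
time_s: 33.4
eef_pos: [0.51, -0.033, 0.27]
eef_rot: [0.001, 0.433, 0.901, 0.0]
wrist_force: [-0.2, 0.5, -0.4]
opening: 0.503
grasp_force: 0.0
```

```bash
python3 - <<'E'
from h import *
print(wc(ctrl.get_obs()["eef_pos"]),rel(cw([-.02,-.172,.27]),kpose()))
E
```

```text
[-0.05367602 -0.12657067  0.26995749] ([-5.56, -1.04, 0.0], [-1.01, 2.37, 7.82])
```

{"op": "send_rows", "data": {"dr": [[-0.2,0.4,1.5],[-0.4,0.8,3],[-0.6,1.4,4.5],[-0.8,1.9,6.2],[-1,2.4,7.8],[-1,2.4,7.8],[-1,2.4,7.8],[-1,2.4,7.8]], "xyz": [[-2,-0.5,0],[-3.5,-1,0],[-5,-1,0],[-5.5,-1,0],[-5.5,-1,0],[-5.5,-1,0],[-5.5,-1,0],[-5.5,-1,0]], "jaw": [50,50,50,50,50,50,50,50]}}

```text
time_s: 34.4
eef_pos: [0.5368, -0.0806, 0.2691]
eef_rot: [-0.088, 0.748, 0.651, 0.098]
wrist_force: [-0.0, -0.3, 0.5]
opening: 0.501
grasp_force: 0.0
```

```bash
python3 - <<'E'
from h import *
print(wc(ctrl.get_obs()["eef_pos"]),rel(cw([-.02,-.172,.27]),kpose()))
pic("wrist","w5"); pic("scene","s5")
s=cv2.imread("pics/s5.png")[160:260,270:390]; w=cv2.imread("pics/w5.png")
o=np.zeros((600,640,3),np.uint8); o[400:600,:240]=cv2.resize(s,None,fx=2,fy=2,interpolation=2); o[:400,:]=w; cv2.imwrite("pics/m5.png",o)
c=np.load("pics/w5.npz"); print(proj("w",[cw([.03,-.145,.159]),cw([.03,-.189,.159])],c))
E
```

```text
[-0.02023416 -0.16973211  0.26907095] ([-0.19, 0.02, -0.15], [-0.06, -0.02, 0.09])
[[388.0902492  206.0095341 ]
 [387.21850168 262.44792153]]
```

View pics/m5.png

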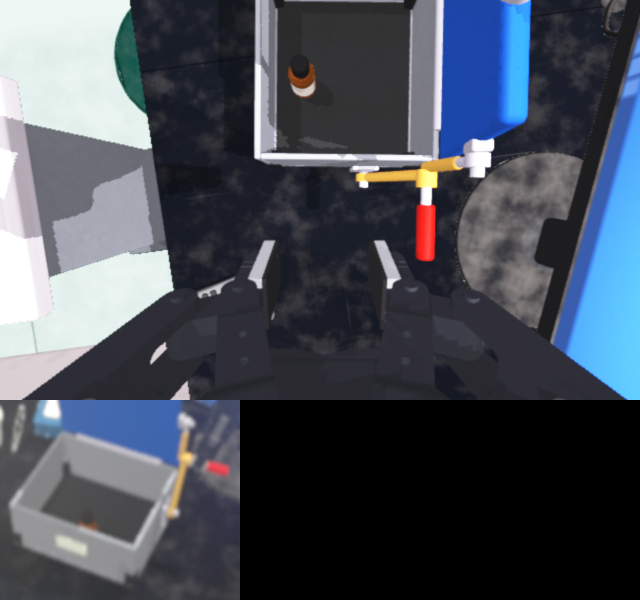

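The bottle stands upright inside the case at (302,75). The red grip runs along u≈425, v 205–261, behind the predicted x. I'll solve for where that ray meets the knee's circle.

```bash
python3 - <<'E'
from h import *
c=np.load("pics/w5.npz")
f=lambda a:proj("w",[cw([.02+.09*np.cos(a[0]),-.167+a[1],.07+.09*np.sin(a[0])])],c)[0]-[425.5,233]
r=least_squares(f,[1.2,0]); a,dy=r.x; k=np.array([.02+.09*np.cos(a),-.167+dy,.07+.09*np.sin(a)]); print(a,dy,k,r.fun)
s=tri([("scene",(270+216/2,160+(467-400)/2))]) if 0 else None
# check with scene: predicted pixel of grip centre
print("scene pred",proj("scene",[cw(k)]),"obs",(270+217/2,160+67.5/2))
print("pivot px",proj("w",[cw([.02,-.12,.07])],c))
k2=k+[0,-.004,0]
print("above",rel(cw(k2+[0,-.07*np.sin(np.radians(15)),.07*np.cos(np.radians(15))]),kpose()),"at",rel(cw(k2),kpose()))
E
```

```text
1.0805388410334236 4.577245970885313e-06 [ 0.06237678 -0.16699542  0.14939905] [-5.68434189e-14  0.00000000e+00]
scene pred [[377.14583015 193.59310171]] obs (378.5, 193.75)
pivot px [[362.30611489 177.43542774]]
above ([-3.3, 8.26, 4.47], [-0.06, -0.02, 0.08]) at ([-3.32, 8.3, 11.47], [-0.06, -0.02, 0.08])
```

{"op": "send_rows", "data": {"dr": [[0,0,0],[0,0,0],[0,0,0],[0,0,0],[0,0,0],[0,0,0],[0,0,0],[0,0,0]], "xyz": [[-1.5,3,0],[-3,5.5,1],[-3.3,8.3,2],[-3.3,8.3,4],[-3.3,8.3,6.5],[-3.3,8.3,9],[-3.3,8.3,11.4],[-3.3,8.3,11.4]], "jaw": [50,50,50,50,50,50,50,50]}}

```text
time_s: 35.5
eef_pos: [0.6158, -0.0927, 0.1473]
eef_rot: [-0.091, 0.748, 0.65, 0.097]
wrist_force: [0.3, -0.7, 1.3]
opening: 0.5
grasp_force: 0.0
```

```bash
python3 - <<'E'
from h import *
o=ctrl.get_obs();print(wc(o["eef_pos"]),rel(cw([.0624,-.171,.1494]),kpose()),o["wrist_force"])
pic("wrist","w6"); w=cv2.imread("pics/w6.png")[60:400,160:600]; cv2.imwrite("pics/m6.png",w)
E
```

```text
[ 0.05970734 -0.17003331  0.14734175] ([-0.04, 0.27, -0.23], [-0.11, -0.04, 0.06]) [ 0.27546465 -0.69985388  1.31578286]
```

View pics/m6.png

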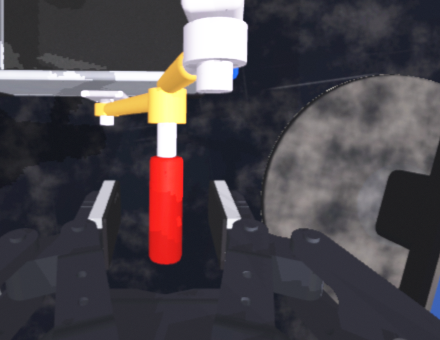

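The red grip lies centred between the fingers (u≈166 between pads at 113 and 217 in the crop). I'll close on it.

{"op": "send_rows", "data": {"dr": [[0,0,0],[0,0,0],[0,0,0],[0,0,0],[0,0,0],[0,0,0],[0,0,0],[0,0,0]], "xyz": [[0,0.05,-0.1],[0,0.05,-0.2],[0,0.05,-0.2],[0,0.05,-0.2],[0,0.05,-0.2],[0,0.05,-0.2],[0,0.05,-0.2],[0,0.05,-0.2]], "jaw": [50,5,5,5,5,5,5,5]}}

```text
time_s: 36.55
eef_pos: [0.6178, -0.0955, 0.1532]
eef_rot: [-0.088, 0.748, 0.65, 0.098]
wrist_force: [-7.5, -0.0, 8.0]
opening: 0.138
grasp_force: 58.4
```

```bash
cat >> h.py <<'E'
PX,PZ=.02,.07
def knee(steps,dn=0.0):
    "dn: outward radial bias (m) ramped over the steps"
    o=ctrl.get_obs();p=wc(o["eef_pos"]);v=np.array([p[0]-PX,p[2]-PZ]);r=np.hypot(*v);a=np.arctan2(v[1],v[0])
    F=Rc.inv().apply(o["wrist_force"]);n=np.array([np.cos(a),0,np.sin(a)]);t=np.array([-np.sin(a),0,np.cos(a)])
    print("t",round(o["time_s"],2),"p",p.round(4),"a",a.round(3),"r",r.round(4),"Frad",(F@n).round(1),"Ftan",(F@t).round(1),"F",F.round(1),"op",round(o["opening"],3),"tz",np.degrees(R.from_quat(np.roll(o["eef_rot"],-1)).apply([0,0,1])[2].round(3)))
    w=o["eef_rot"];r0=R.from_quat([*w[1:],w[0]])
    for i,s in enumerate(steps):
        b=a+s; rr=.09*0+r+dn*(i+1)/len(steps); q=np.array([PX+rr*np.cos(b),p[1],PZ+rr*np.sin(b)])
        print(b.round(3),(r0.inv().apply(Rc.apply(q-p))*100).round(2).tolist())
E
python3 - <<'E'
from h import *
knee(np.arange(1,9)*.025)
E
```

```text
t 36.55 p [ 0.0621 -0.1726  0.1532] a 1.102 r 0.0932 Frad 3.8 Ftan 10.2 F [-7.4 -1.1  8. ] op 0.138 tz -55.29042723012444
1.127 [0.03, -0.21, -0.1]
1.152 [0.06, -0.42, -0.19]
1.177 [0.08, -0.64, -0.28]
1.202 [0.1, -0.85, -0.36]
1.227 [0.13, -1.07, -0.44]
1.252 [0.15, -1.29, -0.51]
1.277 [0.17, -1.52, -0.57]
1.302 [0.19, -1.74, -0.63]
```

{"op": "send_rows", "data": {"dr": [[0,0,0],[0,0,0],[0,0,0],[0,0,0],[0,0,0],[0,0,0],[0,0,0],[0,0,0]], "xyz": [[0,-0.2,-0.1],[0,-0.4,-0.2],[0.1,-0.6,-0.3],[0.1,-0.85,-0.35],[0.1,-1.05,-0.45],[0.15,-1.3,-0.5],[0.15,-1.3,-0.5],[0.15,-1.3,-0.5]], "jaw": [5,5,5,5,5,5,5,5]}}

```text
time_s: 37.55
eef_pos: [0.6067, -0.094, 0.1581]
eef_rot: [-0.086, 0.749, 0.65, 0.099]
wrist_force: [4.1, -2.8, 1.0]
opening: 0.141
grasp_force: 58.9
```

```bash
python3 - <<'E'
from h import *
knee(np.arange(1,9)*.025)
E
```

```text
t 37.55 p [ 0.0509 -0.1727  0.1581] a 1.233 r 0.0934 Frad 2.4 Ftan -3.9 F [ 4.5 -2.2  1. ] op 0.141 tz -55.34772300963752
1.258 [0.02, -0.22, -0.07]
1.283 [0.04, -0.44, -0.14]
1.308 [0.06, -0.67, -0.2]
1.333 [0.08, -0.9, -0.25]
1.358 [0.09, -1.12, -0.3]
1.383 [0.1, -1.35, -0.35]
1.408 [0.12, -1.58, -0.39]
1.433 [0.13, -1.81, -0.42]
```

{"op": "send_rows", "data": {"dr": [[0,0,0],[0,0,0],[0,0,0],[0,0,0],[0,0,0],[0,0,0],[0,0,0],[0,0,0]], "xyz": [[0,-0.2,-0.1],[0,-0.45,-0.15],[0.05,-0.65,-0.2],[0.1,-0.9,-0.25],[0.1,-1.1,-0.3],[0.1,-1.35,-0.35],[0.1,-1.6,-0.4],[0.1,-1.6,-0.4]], "jaw": [5,5,5,5,5,5,5,5]}}

```text
time_s: 38.55
eef_pos: [0.5916, -0.0917, 0.1631]
eef_rot: [-0.086, 0.749, 0.65, 0.1]
wrist_force: [5.0, -2.5, 4.3]
opening: 0.141
grasp_force: 58.7
```

```bash
python3 - <<'E'
from h import *
knee(np.arange(1,9)*.03)
E
```

```text
t 38.55 p [ 0.0356 -0.1727  0.1631] a 1.404 r 0.0944 Frad 5.1 Ftan -4.5 F [ 5.3 -1.7  4.3] op 0.141 tz -55.29042723012444
1.434 [0.01, -0.28, -0.04]
1.464 [0.02, -0.56, -0.07]
1.494 [0.03, -0.84, -0.1]
1.524 [0.04, -1.13, -0.11]
1.554 [0.04, -1.41, -0.12]
1.584 [0.05, -1.69, -0.12]
1.614 [0.05, -1.97, -0.12]
1.644 [0.04, -2.26, -0.1]
```

{"op": "send_rows", "data": {"dr": [[0,0,0],[0,0,0],[0,0,0],[0,0,0],[0,0,0],[0,0,0],[0,0,0],[0,0,0]], "xyz": [[0,-0.3,-0.1],[0,-0.55,-0.15],[0,-0.85,-0.2],[0,-1.1,-0.2],[0,-1.4,-0.2],[0,-1.7,-0.2],[0,-2.0,-0.2],[0,-2.0,-0.2]], "jaw": [5,5,5,5,5,5,5,5]}}

```text
time_s: 39.55
eef_pos: [0.5717, -0.0889, 0.1655]
eef_rot: [-0.086, 0.748, 0.65, 0.1]
wrist_force: [5.0, 0.1, 8.4]
opening: 0.136
grasp_force: 58.5
```

```bash
sed -i 's/^PX,PZ=.*/PX,PZ=.02,.0745/' h.py; python3 - <<'E'
from h import *
knee(np.arange(1,9)*.03)
E
```

```text
t 39.55 p [ 0.0155 -0.1728  0.1655] a 1.62 r 0.0912 Frad 8.1 Ftan -5.3 F [4.9 0.9 8.4] op 0.136 tz -55.29042723012444
1.65 [-0.0, -0.27, 0.02]
1.68 [-0.01, -0.55, 0.04]
1.71 [-0.01, -0.82, 0.08]
1.74 [-0.02, -1.09, 0.12]
1.77 [-0.03, -1.36, 0.16]
1.8 [-0.05, -1.62, 0.22]
1.83 [-0.06, -1.89, 0.29]
1.86 [-0.08, -2.15, 0.36]
```

{"op": "send_rows", "data": {"dr": [[0,0,0],[0,0,0],[0,0,0],[0,0,0],[0,0,0],[0,0,0],[0,0,0],[0,0,0]], "xyz": [[0,-0.3,-0.05],[0,-0.55,-0.1],[0,-0.8,-0.05],[0,-1.1,0],[0,-1.35,0.05],[0,-1.6,0.1],[0,-1.9,0.15],[0,-2.15,0.25]], "jaw": [5,5,5,5,5,5,5,5]}}

```text
time_s: 40.55
eef_pos: [0.5504, -0.0857, 0.1632]
eef_rot: [-0.086, 0.748, 0.65, 0.1]
wrist_force: [3.5, -2.0, 9.4]
opening: 0.141
grasp_force: 58.5
```

```bash
python3 - <<'E'
from h import *
knee(np.arange(1,9)*.03)
E
```

```text
t 40.55 p [-0.006  -0.1728  0.1632] a 1.856 r 0.0925 Frad 7.9 Ftan -6.3 F [ 3.8 -1.5  9.4] op 0.141 tz -55.29042723012444
1.886 [-0.02, -0.27, 0.08]
1.916 [-0.04, -0.53, 0.17]
1.946 [-0.06, -0.79, 0.26]
1.976 [-0.09, -1.04, 0.36]
2.006 [-0.12, -1.3, 0.47]
2.036 [-0.15, -1.55, 0.59]
2.066 [-0.18, -1.79, 0.71]
2.096 [-0.21, -2.04, 0.84]
```

{"op": "send_rows", "data": {"dr": [[0,0,0],[0,0,0],[0,0,0],[0,0,0],[0,0,0],[0,0,0],[0,0,0],[0,0,0]], "xyz": [[0,-0.3,0.05],[0,-0.55,0.1],[-0.05,-0.8,0.2],[-0.1,-1.1,0.3],[-0.1,-1.35,0.4],[-0.15,-1.6,0.5],[-0.15,-1.85,0.6],[-0.2,-2.1,0.75]], "jaw": [5,5,5,5,5,5,5,5]}}

```text
time_s: 41.55
eef_pos: [0.5282, -0.0823, 0.1534]
eef_rot: [-0.088, 0.749, 0.65, 0.098]
wrist_force: [-2.6, -4.0, 3.4]
opening: 0.136
grasp_force: 58.7
```

```bash
python3 - <<'E'
from h import *
knee(np.arange(1,9)*.03)
E
```

```text
t 41.55 p [-0.0285 -0.1727  0.1534] a 2.122 r 0.0926 Frad 3.9 Ftan -0.1 F [-2.  -4.4  3.4] op 0.136 tz -55.29042723012444
2.152 [-0.04, -0.23, 0.14]
2.182 [-0.08, -0.46, 0.3]
2.212 [-0.12, -0.69, 0.45]
2.242 [-0.16, -0.91, 0.62]
2.272 [-0.21, -1.12, 0.79]
2.302 [-0.25, -1.33, 0.97]
2.332 [-0.3, -1.53, 1.15]
2.362 [-0.35, -1.73, 1.34]
```

Forces are small, so I'll continue along the arc.

{"op": "send_rows", "data": {"dr": [[0,0,0],[0,0,0],[0,0,0],[0,0,0],[0,0,0],[0,0,0],[0,0,0],[0,0,0]], "xyz": [[-0.05,-0.25,0.15],[-0.1,-0.5,0.3],[-0.1,-0.7,0.45],[-0.15,-0.95,0.6],[-0.2,-1.15,0.8],[-0.25,-1.35,0.95],[-0.3,-1.55,1.15],[-0.35,-1.75,1.35]], "jaw": [5,5,5,5,5,5,5,5]}}

```text
time_s: 42.55
eef_pos: [0.5112, -0.0796, 0.1396]
eef_rot: [-0.087, 0.749, 0.65, 0.099]
wrist_force: [4.9, -2.6, 4.5]
opening: 0.138
grasp_force: 59.5
```

```bash
python3 - <<'E'
from h import *
knee(np.arange(1,9)*.03)
E
```

```text
t 42.55 p [-0.0457 -0.1725  0.1396] a 2.36 r 0.0925 Frad -0.5 Ftan -6.9 F [ 5.3 -1.9  4.5] op 0.138 tz -55.29042723012444
2.39 [-0.05, -0.19, 0.19]
2.42 [-0.1, -0.38, 0.39]
2.45 [-0.16, -0.56, 0.6]
2.48 [-0.21, -0.73, 0.81]
2.51 [-0.27, -0.9, 1.02]
2.54 [-0.33, -1.06, 1.24]
2.57 [-0.39, -1.21, 1.46]
2.6 [-0.45, -1.36, 1.69]
```

{"op": "send_rows", "data": {"dr": [[0,0,0],[0,0,0],[0,0,0],[0,0,0],[0,0,0],[0,0,0],[0,0,0],[0,0,0]], "xyz": [[-0.05,-0.2,0.2],[-0.1,-0.4,0.4],[-0.15,-0.55,0.6],[-0.2,-0.75,0.8],[-0.25,-0.9,1.0],[-0.35,-1.05,1.25],[-0.4,-1.2,1.45],[-0.45,-1.35,1.7]], "jaw": [5,5,5,5,5,5,5,5]}}

```text
time_s: 43.55
eef_pos: [0.4969, -0.0775, 0.1219]
eef_rot: [-0.088, 0.748, 0.65, 0.098]
wrist_force: [2.0, -2.2, -0.8]
opening: 0.135
grasp_force: 58.5
```

```bash
python3 - <<'E'
from h import *
knee(np.arange(1,9)*.03)
E
```

```text
t 43.55 p [-0.0601 -0.1726  0.1219] a 2.607 r 0.0931 Frad -2.4 Ftan -0.5 F [ 2.4 -1.9 -0.8] op 0.135 tz -55.29042723012444
2.637 [-0.06, -0.14, 0.23]
2.667 [-0.13, -0.27, 0.47]
2.697 [-0.19, -0.39, 0.72]
2.727 [-0.26, -0.51, 0.96]
2.757 [-0.32, -0.61, 1.21]
2.787 [-0.39, -0.71, 1.46]
2.817 [-0.46, -0.8, 1.72]
2.847 [-0.53, -0.89, 1.97]
```

{"op": "send_rows", "data": {"dr": [[0,0,0],[0,0,0],[0,0,0],[0,0,0],[0,0,0],[0,0,0],[0,0,0],[0,0,0]], "xyz": [[-0.05,-0.1,0.25],[-0.1,-0.2,0.45],[-0.2,-0.3,0.7],[-0.25,-0.4,0.95],[-0.3,-0.5,1.2],[-0.4,-0.6,1.45],[-0.45,-0.7,1.7],[-0.5,-0.8,1.95]], "jaw": [5,5,5,5,5,5,5,5]}}

```text
time_s: 44.55
eef_pos: [0.4896, -0.0762, 0.1017]
eef_rot: [-0.088, 0.749, 0.65, 0.099]
wrist_force: [2.7, -3.4, 1.2]
opening: 0.14
grasp_force: 60.9
```

```bash
python3 - <<'E'
from h import *
knee(np.arange(1,9)*.02)
E
```

```text
t 44.55 p [-0.0676 -0.1724  0.1017] a 2.84 r 0.0917 Frad -2.7 Ftan -2.1 F [ 3.2 -3.   1.2] op 0.14 tz -55.29042723012444
2.86 [-0.05, -0.05, 0.17]
2.88 [-0.09, -0.1, 0.34]
2.9 [-0.14, -0.15, 0.51]
2.92 [-0.18, -0.19, 0.68]
2.94 [-0.23, -0.23, 0.86]
2.96 [-0.28, -0.26, 1.03]
2.98 [-0.32, -0.29, 1.21]
3.0 [-0.37, -0.32, 1.38]
```

{"op": "send_rows", "data": {"dr": [[0,0,0],[0,0,0],[0,0,0],[0,0,0],[0,0,0],[0,0,0],[0,0,0],[0,0,0]], "xyz": [[-0.05,0,0.2],[-0.1,-0.05,0.35],[-0.15,-0.1,0.5],[-0.2,-0.1,0.7],[-0.25,-0.15,0.9],[-0.3,-0.2,1.05],[-0.35,-0.2,1.25],[-0.4,-0.25,1.4]], "jaw": [5,5,5,5,5,5,5,5]}}

```text
time_s: 45.55
eef_pos: [0.4869, -0.0759, 0.0875]
eef_rot: [-0.088, 0.748, 0.65, 0.098]
wrist_force: [3.9, -1.3, -2.4]
opening: 0.138
grasp_force: 60.5
```

```bash
python3 - <<'E'
from h import *
knee(np.arange(1,9)*.02)
pic("scene","s7"); s=cv2.imread("pics/s7.png")[160:270,260:400]; cv2.imwrite("pics/m7.png",cv2.resize(s,None,fx=4,fy=4,interpolation=2))
E
```

```text
t 45.55 p [-0.0703 -0.1725  0.0875] a 2.999 r 0.0912 Frad -4.4 Ftan 1.8 F [ 4.1 -0.7 -2.4] op 0.138 tz -55.29042723012444
3.019 [-0.05, -0.02, 0.17]
3.039 [-0.09, -0.04, 0.35]
3.059 [-0.14, -0.06, 0.52]
3.079 [-0.19, -0.07, 0.7]
3.099 [-0.24, -0.08, 0.88]
3.119 [-0.28, -0.09, 1.05]
3.139 [-0.33, -0.09, 1.23]
3.159 [-0.38, -0.09, 1.4]
```

View pics/m7.png

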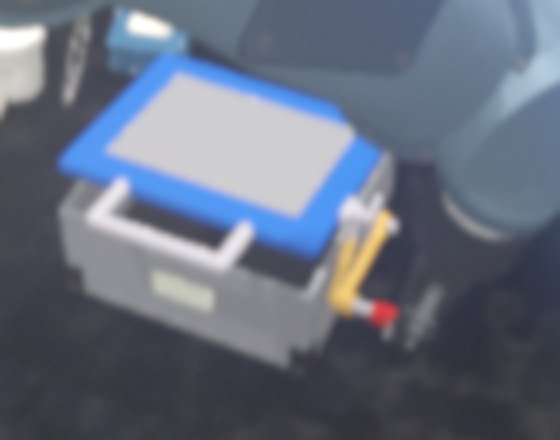

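The lid is still about 0.2 rad open (front edge near (190,215), rim visible below it), and the knee is held. I'll continue with a slight inward bias.

{"op": "send_rows", "data": {"dr": [[0,0,0],[0,0,0],[0,0,0],[0,0,0],[0,0,0],[0,0,0],[0,0,0],[0,0,0]], "xyz": [[-0.05,0.05,0.15],[-0.1,0.05,0.35],[-0.15,0.05,0.5],[-0.2,0.05,0.7],[-0.25,0.05,0.9],[-0.3,0.05,1.05],[-0.35,0.05,1.2],[-0.35,0.05,1.2]], "jaw": [5,5,5,5,5,5,5,5]}}

```text
time_s: 46.6
eef_pos: [0.4867, -0.076, 0.0745]
eef_rot: [-0.089, 0.748, 0.65, 0.098]
wrist_force: [-0.4, -0.9, -1.1]
opening: 0.14
grasp_force: 61.7
```

```bash
python3 - <<'E'
from h import *
knee(np.arange(1,9)*.02)
E
```

```text
t 46.6 p [-0.0704 -0.1726  0.0745] a 3.141 r 0.0904 Frad 0.2 Ftan 1.1 F [-0.2 -1.  -1.1] op 0.14 tz -55.29042723012444
3.161 [-0.05, 0.0, 0.17]
3.181 [-0.09, 0.01, 0.35]
3.201 [-0.14, 0.02, 0.52]
3.221 [-0.19, 0.03, 0.7]
3.241 [-0.24, 0.05, 0.87]
3.261 [-0.28, 0.07, 1.04]
3.281 [-0.33, 0.09, 1.22]
3.301 [-0.38, 0.12, 1.39]
```

{"op": "send_rows", "data": {"dr": [[0,0,0],[0,0,0],[0,0,0],[0,0,0],[0,0,0],[0,0,0],[0,0,0],[0,0,0]], "xyz": [[-0.05,0,0.15],[-0.1,0,0.3],[-0.1,0,0.45],[-0.15,0,0.6],[-0.2,0.05,0.75],[-0.25,0.05,0.9],[-0.25,0.05,0.9],[-0.25,0.05,0.9]], "jaw": [5,5,5,5,5,5,5,5]}}

```text
time_s: 47.6
eef_pos: [0.4874, -0.0763, 0.0653]
eef_rot: [-0.088, 0.748, 0.65, 0.098]
wrist_force: [-0.8, 0.5, -1.9]
opening: 0.138
grasp_force: 62.7
```

```bash
python3 - <<'E'
from h import *
knee(np.arange(1,5)*.02)
E
```

```text
t 47.6 p [-0.0697 -0.1728  0.0653] a -3.04 r 0.0901 Frad 1.0 Ftan 1.8 F [-0.9  0.4 -1.9] op 0.138 tz -55.29042723012444
-3.02 [-0.05, 0.02, 0.17]
-3.0 [-0.09, 0.05, 0.35]
-2.98 [-0.14, 0.07, 0.52]
-2.96 [-0.19, 0.1, 0.69]
```

{"op": "send_rows", "data": {"dr": [[0,0,0],[0,0,0],[0,0,0],[0,0,0],[0,0,0],[0,0,0],[0,0,0],[0,0,0]], "xyz": [[-0.05,0,0.1],[-0.05,0,0.2],[-0.1,0.05,0.3],[-0.1,0.05,0.4],[-0.1,0.05,0.45],[-0.15,0.1,0.5],[-0.15,0.1,0.5],[-0.15,0.1,0.5]], "jaw": [5,5,5,5,5,5,5,5]}}

```text
time_s: 48.6
eef_pos: [0.4884, -0.0766, 0.0602]
eef_rot: [-0.088, 0.748, 0.65, 0.098]
wrist_force: [-2.4, -0.1, 3.8]
opening: 0.135
grasp_force: 63.2
```

```bash
python3 - <<'E'
from h import *
knee([.02])
pic("scene","s8")
a=cv2.imread("pics/scene0.png",0); 
for n in("s7","s8"):
    b=cv2.imread(f"pics/{n}.png",0)
    for (x,y,w,h) in((278,212,36,24),(274,190,30,20)):
        T=a[y:y+h,x:x+w]; S=b[y-12:y+h+12,x-12:x+w+12]; m=cv2.matchTemplate(S,T,cv2.TM_CCOEFF_NORMED); _,v,_,l=cv2.minMaxLoc(m); print(n,(x,y),v,l[0]-12,l[1]-12, m[12,12])
E
```

```text
t 48.6 p [-0.0687 -0.1729  0.0602] a -2.982 r 0.0898 Frad 1.7 Ftan -4.1 F [-2.3 -0.5  3.8] op 0.135 tz -55.29042723012444
-2.962 [-0.05, 0.03, 0.17]
s7 (278, 212) 0.7019822597503662 0 -10 0.25796384
s7 (274, 190) 0.9670852422714233 1 -7 0.6771648
s8 (278, 212) 0.9853589534759521 0 -1 0.92966557
s8 (274, 190) 0.9990522861480713 0 -1 0.99246377
```

{"op": "send_rows", "data": {"dr": [[0,0,0],[0,0,0],[0,0,0],[0,0,0],[0,0,0],[0,0,0],[0,0,0],[0,0,0]], "xyz": [[0,0,0.05],[0,0,0.1],[-0.05,0.05,0.15],[-0.05,0.05,0.2],[-0.05,0.05,0.2],[-0.05,0.05,0.2],[-0.05,0.05,0.2],[-0.05,0.05,0.2]], "jaw": [5,5,5,5,5,5,5,5]}}

```text
time_s: 49.65
eef_pos: [0.4886, -0.0766, 0.058]
eef_rot: [-0.088, 0.748, 0.65, 0.098]
wrist_force: [-2.0, -1.4, -2.7]
opening: 0.14
grasp_force: 63.6
```

```bash
cat > m.py <<'E'
from h import *
import sys
knee([.02]); n=sys.argv[1]; pic("scene",n)
a=cv2.imread("pics/scene0.png",0).astype(np.float32); b=cv2.imread(f"pics/{n}.png",0).astype(np.float32)
for (x,y,w,h) in((278,212,36,24),(274,190,30,20)):
    U=8; T=cv2.resize(a[y:y+h,x:x+w],None,fx=U,fy=U,interpolation=2); S=cv2.resize(b[y-4:y+h+4,x-4:x+w+4],None,fx=U,fy=U,interpolation=2)
    m=cv2.matchTemplate(S,T,cv2.TM_CCOEFF_NORMED); _,v,_,l=cv2.minMaxLoc(m); print(v,(l[0]-4*U)/U,(l[1]-4*U)/U)
E
python3 m.py s9
```

```text
t 49.65 p [-0.0684 -0.1729  0.058 ] a -2.957 r 0.09 Frad 2.2 Ftan 2.3 F [-1.7 -1.7 -2.7] op 0.14 tz -55.29042723012444
-2.937 [-0.05, 0.04, 0.17]
0.9944101572036743 -0.125 -0.5
0.9992587566375732 0.0 -0.5
```

{"op": "send_rows", "data": {"dr": [[0,0,0],[0,0,0],[0,0,0],[0,0,0],[0,0,0],[0,0,0],[0,0,0],[0,0,0]], "xyz": [[0,0,0.05],[0,0,0.1],[-0.05,0.05,0.15],[-0.05,0.05,0.2],[-0.05,0.05,0.2],[-0.05,0.05,0.2],[-0.05,0.05,0.2],[-0.05,0.05,0.2]], "jaw": [5,5,5,5,5,5,5,5]}}

```text
time_s: 50.7
eef_pos: [0.4891, -0.0766, 0.056]
eef_rot: [-0.088, 0.748, 0.65, 0.098]
wrist_force: [-4.7, -0.7, -0.9]
opening: 0.137
grasp_force: 63.9
```

```bash
python3 m.py s10
```

```text
t 50.7 p [-0.068  -0.1729  0.056 ] a -2.934 r 0.0899 Frad 4.6 Ftan -0.1 F [-4.6 -1.4 -0.9] op 0.137 tz -55.29042723012444
-2.914 [-0.05, 0.04, 0.17]
0.9985114932060242 0.0 -0.125
0.9996207356452942 0.0 -0.125
```

{"op": "send_rows", "data": {"dr": [[0,0,0],[0,0,0],[0,0,0],[0,0,0],[0,0,0],[0,0,0],[0,0,0],[0,0,0]], "xyz": [[0,0,0.05],[0,0,0.1],[-0.05,0,0.15],[-0.05,0,0.15],[-0.05,0,0.15],[-0.05,0,0.15],[-0.05,0,0.15],[-0.05,0,0.15]], "jaw": [5,5,5,5,5,5,5,5]}}

```text
time_s: 51.75
eef_pos: [0.4894, -0.0767, 0.0552]
eef_rot: [-0.088, 0.748, 0.65, 0.098]
wrist_force: [-6.5, -1.3, 5.6]
opening: 0.138
grasp_force: 64.7
```

```bash
python3 m.py s11
```

```text
t 51.75 p [-0.0676 -0.1728  0.0552] a -2.924 r 0.0898 Frad 4.9 Ftan -6.8 F [-6.2 -2.2  5.6] op 0.138 tz -55.29042723012444
-2.904 [-0.05, 0.04, 0.17]
0.9992331862449646 0.0 0.0
0.9997052550315857 -0.125 0.0
```

The lid image now matches the shut reference and the hand feels the stop, so I'll release and withdraw.

{"op": "send_rows", "data": {"dr": [[0,0,0],[0,0,0],[0,0,0],[0,0,0],[0,0,0],[0,0,0],[0,0,0],[0,0,0]], "xyz": [[0,0,-0.1],[0,0,-0.1],[0,0,-0.1],[0,0,-0.1],[0,0,-0.1],[0,0,-1.5],[0,0,-4],[0,0,-7]], "jaw": [20,30,40,50,50,50,50,50]}}

```text
time_s: 52.8
eef_pos: [0.4869, -0.0952, 0.1233]
eef_rot: [-0.088, 0.748, 0.65, 0.098]
wrist_force: [0.4, -0.6, -0.1]
opening: 0.496
grasp_force: 0.0
```

{"op": "send_rows", "data": {"dr": [[0,0,0],[0,0,0],[0,0,0],[0,0,0],[0,0,0],[0,0,0],[0,0,0],[0,0,0]], "xyz": [[0,0,-3],[0,0,-6],[0,0,-9],[0,0,-12],[0,0,-12],[0,0,-12],[0,0,-12],[0,0,-12]], "jaw": [50,50,50,50,50,50,50,50]}}

```text
time_s: 53.8
eef_pos: [0.4828, -0.1257, 0.237]
eef_rot: [-0.089, 0.748, 0.65, 0.098]
wrist_force: [0.4, 0.2, 0.1]
opening: 0.499
grasp_force: 0.0
```

```bash
python3 m.py s12; python3 - <<'E'
import cv2,numpy as np
from h import *
a=cv2.imread("pics/scene0.png").astype(int);b=cv2.imread("pics/s12.png").astype(int)
d=np.abs(a-b).max(2)
for n,(x,y,w,h) in dict(lid=(275,172,85,60),stay=(340,200,32,52),calc=(370,268,36,42),canis=(462,228,36,40),oldbottle=(428,270,20,22),book=(195,235,60,30),cups=(165,205,35,35)).items(): print(n,d[y:y+h,x:x+w].mean().round(1),(d[y:y+h,x:x+w]>40).mean().round(3))
E
```

```text
t 53.8 p [-0.067  -0.2223  0.237 ] a 2.062 r 0.1843 Frad -0.1 Ftan -0.3 F [0.4 0.2 0.1] op 0.499 tz -55.29042723012444
2.082 [-0.04, -0.32, 0.17]
0.9992879629135132 0.0 0.0
0.9996771812438965 -0.125 0.0
lid 10.7 0.0
stay 9.0 0.0
calc 4.0 0.0
canis 8.0 0.0
oldbottle 29.1 0.28
book 44.8 0.337
cups 79.5 0.698
```

```bash
python3 -c "
from bench import ctrl; print(ctrl.hand_in())"
```

```text
the job is handed in; nothing more can be done
None
```

The job is handed in at about 54 s: the oil bottle stands upright in the case, and I lowered the lid by the red grip until it was fully shut, with the gripper then clear of everything. Contact forces stayed low throughout and the lid never fell. The final picture did not show the log book and the cups clearly (probably behind the arm), but the arm did not go near them.

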